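Test the red-levered trip switch and reset it

ROBOT

A 6-joint arm with a two-finger parallel gripper is mounted at the origin on a cart in front of the work surface, level with it; the furniture and walls round the work are solid. World frame = base frame: x ahead of the robot, y to its left, z up, the work surface at z = 0. Lengths are in mm, angles in rad, forces in N, time in s.
With the tool pointing down it reaches from about 300 to 775 mm from the base axis. Payload 14.6 kg.
Tool frame: the origin (TCP) lies between the finger pads; the fingertips stand manip.finger_overhang ahead of it and the grasp point (between the pads) lies 2 mm behind it (manip.finger_overhang is the distance from the TCP to the fingertips, in mm); z points along the fingers, y is the direction in which the jaws open and shut (so a half turn about z gives the same grasp; the last joint's range is limited). The gripper opens to 94 mm and grips with 3 to 60 N. Pads are 16 mm wide; open, the fingers measure 119 mm over their backs; the gripper's body (75 mm by 177 mm) begins 78 mm behind the grasp point.
Start: joints at [-1.212, 0.3, 1.521, -0, 1.321, -0.067], TCP at [227.169, -500.883, 222.446] pointing down, gripper open.
Joint ranges: [-3.03, 3.03], [-0.79, 2.21], [0.23, 2.52], [-1.04, 4.18], [0, 3.07], [-2.55, 2.55]. Speed limits (rad/s): [2.22, 2.22, 2.57, 3.14, 3.14, 3.14].

INTERFACE

Orientations are given as [roll, pitch, yaw] about the fixed x, y, z axes, in that order (R = Rz(yaw) Ry(pitch) Rx(roll)).
In Python, from cell import manip gives the robot as it stands.
- The arm moves only by the tool drive_tool, never from a script. Its argument "steps" is a list of rows, each an object with "delta_pos": the shift along the world's x, y, z in mm, a list of three; "yaw": the turn about the world's z in rad; "hand": the finger opening in mm, from 0 to 94. A call has 1 to 5 rows; each row shifts and turns the commanded pose from where the row before left it; what a row does not reach is not made up. A row lasts 1/12 s, in which the tool goes at most 41.7 mm and 7.16 degrees, less where a joint would pass 70% of its speed; a pose out of reach is approached as far as the arm can. A call is refused whole if a number of a shift passes 41.7 or a number of a turn 0.125, either way. A call with a gripper value outside its range is refused whole. The fingers move at their own pace and stop on an object; "squeeze" is the grip in N (left out, the last holds). Time passes only in rows, so rows that do not move let the fingers close. It gives the time, the measured TCP pose, the force and the opening at its end, in the units of the state.
- manip.read_state(): the state, without advancing time (a new reading comes with each control period).
- manip.camera(name): name is "scene" or "top" or "wrist"; returns a dict with "frame" (400x640x3 uint8, red, green, blue), "range_z" (400x640 float32, mm along the optical axis (not along the pixel's ray), 0 where there is no reading), "intrinsics" (3x3 intrinsics, pixels), "dist_coeffs" ([k1, k2, p1, p2, k3] as OpenCV has them; the pictures are not rectified), "position" and "attitude" of the camera in the world. Camera axes: x right, y down, z forward; pixel columns grow to the right and rows downward; lengths in mm; the calibration is good to about 2 mm. A picture is of the moment at which its call begins.
- manip.sign_off(): hands the job in, once; it reports no verdict.
The state is a dict: "clock": time; "joints": joint angles; "qd": joint speeds; "effort": joint torques, N m; "eef_pos": TCP position; "eef_rot": TCP orientation; "wrist_force": force on the tool from outside, world axes, zero at the start; "moment": the same for the moment, N m; "finger_gap": finger opening in mm.
Only numpy, scipy, OpenCV 4.12 (cv2) and the standard library are available. Lean on these libraries where they do the work, as an engineer would, in place of code of your own. Each camera call takes 0.05 s, during which the arm holds its last target.

TASK

Two leakage-trip switch boxes that look alike stand on the bench; test the one with the red lever. Press its yellow test button from above until the red lever drops, let go of the button, then lift the red lever back up until it rests fully home. Leave the box with the blue lever as it is.

Things in the scene. Friction and masses are not known exactly. Their poses are not given: they have to be found in the camera images.
- red_lever (a joint): Red lever's hinge, rad. 0: fully home, leaning 0.2 rad past upright to the back of its box, held by its own weight. 0.95: dropped on its lower stop, leaning 0.75 rad from upright to the front. No spring, 70 g: past upright (joint under 0.2) it falls home by itself, short of it it falls forward. Cannot be reset while the button is held. Pivot: along box y, 34 mm above the bench, inside the box.
- red_lever_grip (a point): Centre of the red paddle on the lever's end: 14 mm wide (box y), 12 thick, ends 13 beyond this point; 62 mm from the pivot, 8 mm stem. Home: 95 mm above the bench, 12 behind the pivot. Dropped: 79 above the bench, 42 in front of the pivot, past the box's front edge. Shut fingers put down before its end raise it, moving back and up along its arc (a level push may jam); or pinch its width. Turns with the lever.
- red_button_top (a point): Centre of the top of the round yellow button (32 mm across, 66 mm above the bench; grey collar 48 across, 58 high) on the red lever's box. Axes = the box's: x to its back (away from the robot), y left, z up. Pressed straight down: travel 7 mm, 1.2 to 4 N, trips the lever at about 5 mm, springs back. It is 70 mm left (+y) of the lever's row, 16 mm in front of its pivot.
- blue_lever_grip (a point): Centre of the blue paddle on the other box's lever, which is up and must stay up; same form, size and yellow button. Each box is fixed to the bench: white, 90 mm deep (x), 140 wide (y), top 44 mm above the bench, front edge 40 mm in front of the pivot. Either box may be the left one.
Mind the look-alikes: they are no part of the job. What is shaped like the part that bears red_lever but black or turquoise is not meant.

How it is judged:
By the outcome, as a careful person would: the job done as asked, in the order asked, and still so for the second after the job is handed in, with the robot touching nothing.
It also fails if it takes over 35 s, if anything falls off the work surface, if the arm or the gripper's body presses on something with over 40 N, if the wrist force passes 120 N, or if a joint passes its speed limit or range.

## Working session

There is one attempt and no reset: what is moved stays moved. The work goes in short steps, Python scripts to look and compute and a tool call to move; the robot and the scene stay as the last step left them, time stands still between calls to the robot, and variables do not carry over. Pictures are saved under pics/ and viewed, and the job is handed in when it is done.

Besides the shell and the picture viewer there is one more tool, called after ">>>" by a JSON object that holds its "method" and its "body", one argument or row to a line. drive_tool: Moves the arm, as the interface text tells. Its arguments: {"type":"object","properties":{"steps":{"type":"array"},"squeeze":{"type":"number"}},"required":["steps"]}

```bash
ls; mkdir -p pics
cat > h.py <<'E'
import numpy as np, cv2, pickle
from cell import manip
def shot(n,tag):
    c=manip.camera(n); cv2.imwrite(f'pics/{tag}.png',c['frame'][:,:,::-1]); pickle.dump(c,open(f'pics/{tag}.pkl','wb')); return c
E
python3 - <<'E'
from h import *
print(manip.read_state(), manip.finger_overhang)
for n in('scene','top'):
    c=shot(n,n+'1'); print(n,c['position'],c['attitude'],c['intrinsics'],c['dist_coeffs'])
E
```

```text
pics
{'clock': 0.0, 'joints': array([-1.21161748e+00,  3.00458271e-01,  1.52159317e+00,  2.96861298e-05,
        1.32067247e+00, -6.65843626e-02]), 'qd': array([ 0.00034764, -0.00103995, -0.00070145, -0.00045717, -0.00192473,
        0.00092791]), 'effort': array([ 9.02456650e-04, -5.31800187e+01, -3.52731121e+01,  7.08153960e-02,
        2.45103403e-02, -1.09501605e-04]), 'eef_pos': array([ 227.0857281 , -500.66665414,  221.88823626]), 'eef_rot': array([-3.14046582e+00, -1.03958346e-04,  4.25755789e-01]), 'wrist_force': array([ 0.65566577, -1.16365282,  0.14868226]), 'moment': array([-0.01116367,  0.03866866, -0.02953289]), 'finger_gap': 94.37175927851752} 17.0
scene [-332.11109029  520.96071735  692.11461727] [-2.11094048 -0.0262108  -2.09608898] [[504.96161879   0.         321.02930858]
 [  0.         504.96161879 203.45675967]
 [  0.           0.           1.        ]] [-0.04970865  0.          0.          0.          0.        ]
top [ 470.81814873    6.5663764  1203.52450025] [-3.07393548  0.00980361 -1.55031867] [[360.96637666   0.         321.39997334]
 [  0.         360.96637666 202.86295908]
 [  0.           0.           1.        ]] [-0.06759298  0.          0.          0.          0.        ]
```

View pics/scene1.png

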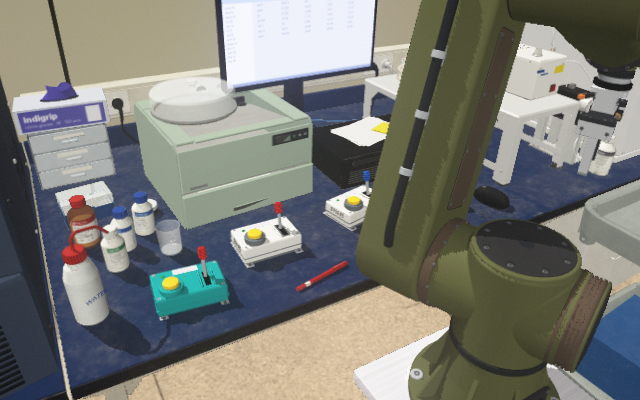

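View pics/top1.png

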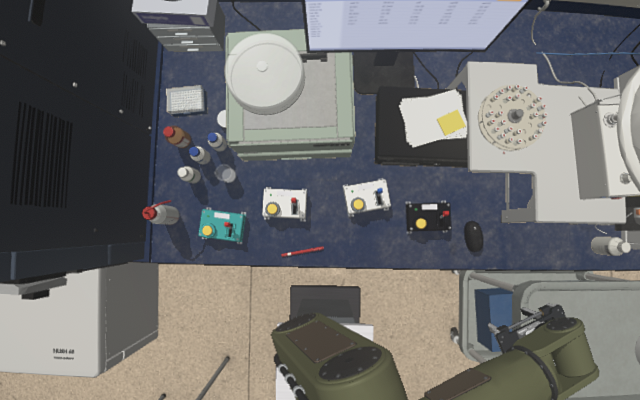

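Candidates in the top view are: turquoise box (222,226) with a red lever, white box (286,204) with a red lever, white box (367,196) with a blue lever, and black box (428,216) with a red lever. The white box with the red lever at (286,204) fits. I'll confirm it in a crop and measure.

```bash
cat >> h.py <<'E'
from scipy.spatial.transform import Rotation as Rn
def ray(c,uv):
    p=cv2.undistortPoints(np.array(uv,float).reshape(-1,1,2),c['intrinsics'],c['dist_coeffs']).reshape(-1,2)
    d=np.c_[p,np.ones(len(p))]
    return np.array(c['position']), d@Rn.from_euler('xyz',c['attitude']).as_matrix().T
def onz(c,uv,z):
    o,d=ray(c,uv); return o+d*((z-o[2])/d[:,2])[:,None]
def proj(c,P):
    R=Rn.from_euler('xyz',c['attitude']).as_matrix()
    q=(np.array(P,float).reshape(-1,3)-c['position'])@R
    return cv2.projectPoints(q,np.zeros(3),np.zeros(3),c['intrinsics'],np.array(c['dist_coeffs']))[0].reshape(-1,2)
def blobs(c,lo,hi,roi,amin=8):
    u0,v0,u1,v1=roi; h=cv2.cvtColor(c['frame'][v0:v1,u0:u1],cv2.COLOR_RGB2HSV)
    m=cv2.inRange(h,lo,hi); n,l,s,ce=cv2.connectedComponentsWithStats(m)
    return [(ce[i]+[u0,v0],s[i,4],s[i,:4]) for i in range(1,n) if s[i,4]>=amin]
E
python3 - <<'E'
from h import *
for n,roi in(('top',(255,175,400,225)),('scene',(222,190,390,270))):
    c=pickle.load(open(f'pics/{n}1.pkl','rb'))
    u0,v0,u1,v1=roi
    im=cv2.resize(c['frame'][v0:v1,u0:u1,::-1],None,fx=4.7,fy=4.7,interpolation=cv2.INTER_CUBIC); cv2.imwrite(f'pics/{n}crop.png',im)
    print(n)
    for nm,lo,hi,z in(('yel',(20,120,120),(34,255,255),66),('red',(0,150,90),(8,255,255),95),('red2',(172,150,90),(180,255,255),95),('blue',(105,170,90),(120,255,255),95)):
        for ce,a,b in blobs(c,lo,hi,roi): print(nm,ce,a,b,onz(c,ce,z)[0].round(1))
    if n=='top':
        g=c['frame'][175:225,255:315]; m=cv2.inRange(cv2.cvtColor(g,cv2.COLOR_RGB2HSV),(0,0,150),(180,60,255))
        m=cv2.morphologyEx(m,cv2.MORPH_CLOSE,np.ones((9,9)))
        cn=max(cv2.findContours(m,0,2)[0],key=cv2.contourArea); r=cv2.minAreaRect(cn); P=onz(c,cv2.boxPoints(r)+[255,175],44)
        print(r,P.round(1),P.mean(0))
        P=onz(c,cn.reshape(-1,2)+[255,175],44); r=cv2.minAreaRect(P[:,:2].astype(np.float32)); print('world rect',r)
E
```

```text
top
yel [358. 204.] 69 [99 25  9  9] [546.3 -96.3  66. ]
yel [271.7972973  208.43243243] 74 [12 29 10 10] [526.9 175.8  66. ]
red [293.5 200. ] 12 [37 24  4  3] [552.8 105.2  95. ]
((28.874309539794922, 28.38812255859375), (42.78289031982422, 31.272506713867188), 3.012787342071533) [[496.8 210.9  44. ]
 [598.1 208.8  44. ]
 [593.4  70.   44. ]
 [492.5  72.9  44. ]] [545.1950078  140.66711305  44.        ]
world rect ((545.3866577148438, 140.56982421875), (138.2644805908203, 101.14939880371094), 88.34041595458984)
scene
yel [353.2173913  200.18478261] 92 [125   6  13   9] [540.3 -94.7  66. ]
yel [254.25       233.61290323] 124 [25 39 15 11] [520.2 176.4  66. ]
red [277.68181818 207.12121212] 66 [52 12  8 11] [553.4 103.   95. ]
red [339.08474576 265.83050847] 59 [108  72  17   8] [305.3  93.5  95. ]
```

View pics/topcrop.png

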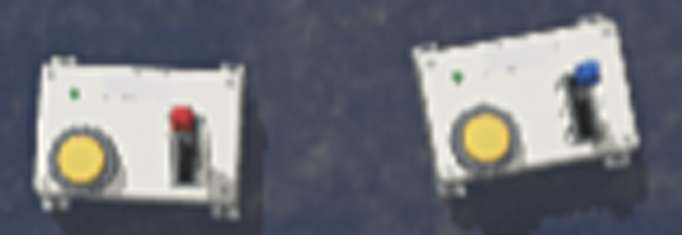

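View pics/scenecrop.png

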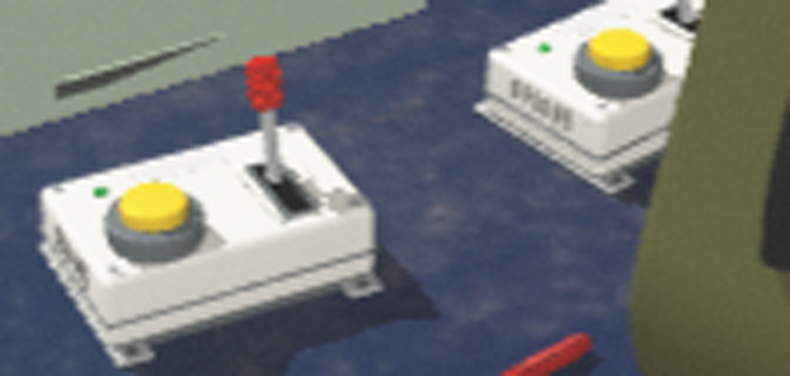

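The crop confirms it. The left white box has the red lever, paddle at top (293,200) and button at (272,208). The right white box has the blue lever and is left alone. Estimates are: button (526,176), box yaw about -0.034, pivot (540,105.5). Now moving over with the fingers shut and the jaw axis along y.

>>> {"method": "drive_tool", "body": {
  "steps": [
    {"delta_pos": [16, 36, 0], "yaw": -0.05, "hand": 0},
    {"delta_pos": [16, 36, 0], "yaw": -0.05, "hand": 0},
    {"delta_pos": [16, 36, 0], "yaw": -0.05, "hand": 0},
    {"delta_pos": [16, 36, 0], "yaw": -0.05, "hand": 0},
    {"delta_pos": [16, 36, 0], "yaw": -0.05, "hand": 0}
  ],
  "squeeze": 20
}}

```text
clock: 0.52
eef_pos: [307.3, -319.1, 222.2]
eef_rot: [-3.141, 0.0, 0.173]
wrist_force: [1.4, -0.9, -0.1]
finger_gap: 64.2
```

>>> {"method": "drive_tool", "body": {
  "steps": [
    {"delta_pos": [16, 36, 0], "yaw": -0.05, "hand": 0},
    {"delta_pos": [16, 36, 0], "yaw": -0.05, "hand": 0},
    {"delta_pos": [16, 36, 0], "yaw": -0.05, "hand": 0},
    {"delta_pos": [16, 36, 0], "yaw": -0.05, "hand": 0},
    {"delta_pos": [16, 36, 0], "yaw": -0.01, "hand": 0}
  ]
}}

```text
clock: 0.93
eef_pos: [387.4, -139.0, 222.4]
eef_rot: [3.142, -0.0, -0.038]
wrist_force: [1.2, -1.5, -0.1]
finger_gap: 30.9
```

>>> {"method": "drive_tool", "body": {
  "steps": [
    {"delta_pos": [16, 36, 0], "yaw": 0, "hand": 0},
    {"delta_pos": [16, 36, 0], "yaw": 0, "hand": 0},
    {"delta_pos": [16, 36, 0], "yaw": 0, "hand": 0},
    {"delta_pos": [16, 36, 0], "yaw": 0, "hand": 0},
    {"delta_pos": [16, 36, 0], "yaw": 0, "hand": 0}
  ]
}}

```text
clock: 1.35
eef_pos: [467.4, 41.2, 222.4]
eef_rot: [3.142, 0.0, -0.034]
wrist_force: [0.0, -0.6, 0.8]
finger_gap: 0.6
```

>>> {"method": "drive_tool", "body": {
  "steps": [
    {"delta_pos": [15, 34, 0], "yaw": 0, "hand": 0},
    {"delta_pos": [15, 34, 0], "yaw": 0, "hand": 0},
    {"delta_pos": [15, 34, 0], "yaw": 0, "hand": 0},
    {"delta_pos": [14, 33, 0], "yaw": 0, "hand": 0},
    {"delta_pos": [0, 0, -30], "yaw": 0, "hand": 0}
  ]
}}

```text
clock: 1.77
eef_pos: [529.2, 179.2, 196.2]
eef_rot: [-3.139, -0.008, -0.031]
wrist_force: [0.6, 0.2, 0.4]
finger_gap: -0.3
```

Run:
```python
from h import *
c=shot('wrist','w2'); print(c['position'],c['attitude'],manip.read_state()['eef_pos'])
for ce,a,b in blobs(c,(20,120,120),(34,255,255),(0,0,640,400),40): print('yel',ce,a,b,onz(c,ce,66)[0].round(1))
for ce,a,b in blobs(c,(0,150,90),(8,255,255),(0,0,640,400),40): print('red',ce,a,b,onz(c,ce,100)[0].round(1))
```

```text
[597.42285712 177.1990561  358.5566251 ] [ 2.90787455  0.00371092 -1.60036111] [525.41777776 176.25490389 187.05329957]
yel [580.07923169 172.19447779] 833 [563 158  35  30] [548.3 -91.   66. ]
yel [318.05035971 198.57841727] 695 [304 184  29  30] [528.3 176.1  66. ]
yel [137.88741722 265.27483444] 604 [124 252  29  27] [458.4 376.9  66. ]
yel [308.62903226 304.25      ] 124 [307 275   4  59] [405.1 190.1  66. ]
yel [319.37368421 305.04736842] 190 [317 275   5  59] [403.7 177.9  66. ]
yel [275.14461119 356.62994543] 2932 [ 83 348 334  15] [335.6 232.6  66. ]
red [394.12840467 177.05836576] 257 [385 171  20  14] [554.3 107.2 100. ]
red [185.98837209 259.96511628] 258 [176 253  21  15] [478.9 305.9 100. ]
red [425.70697674 277.55348837] 215 [408 272  36  12] [453.7  72.7 100. ]
```

View pics/w2.png

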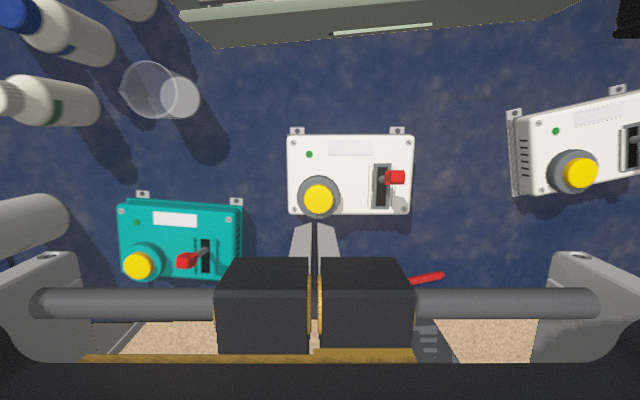

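The wrist view shows the button at (318,199), or about (528,176) in the world. The red paddle is at (394,177), still up. Moving down.

>>> {"method": "drive_tool", "body": {
  "steps": [
    {"delta_pos": [2, 0, -35], "yaw": 0, "hand": 0},
    {"delta_pos": [0, 0, -35], "yaw": 0, "hand": 0},
    {"delta_pos": [0, 0, -20], "yaw": 0, "hand": 0},
    {"delta_pos": [0, 0, 0], "yaw": 0, "hand": 0},
    {"delta_pos": [0, 0, 0], "yaw": 0, "hand": 0}
  ]
}}

```text
clock: 2.23
eef_pos: [527.8, 173.5, 102.5]
eef_rot: [3.141, 0.002, -0.035]
wrist_force: [0.3, 0.5, 1.0]
finger_gap: 0.6
```

>>> {"method": "drive_tool", "body": {
  "steps": [
    {"delta_pos": [0, 2, -14], "yaw": 0, "hand": 0},
    {"delta_pos": [0, 0, -4], "yaw": 0, "hand": 0},
    {"delta_pos": [0, 0, -3], "yaw": 0, "hand": 0},
    {"delta_pos": [0, 0, -2], "yaw": 0, "hand": 0},
    {"delta_pos": [0, 0, 0], "yaw": 0, "hand": 0}
  ]
}}

```text
clock: 2.65
eef_pos: [528.5, 176.0, 80.3]
eef_rot: [-3.141, -0.001, -0.034]
wrist_force: [-0.7, -1.8, 2.6]
finger_gap: 0.7
```

>>> {"method": "drive_tool", "body": {
  "steps": [
    {"delta_pos": [0, 0, -1], "yaw": 0, "hand": 0},
    {"delta_pos": [0, 0, -1], "yaw": 0, "hand": 0},
    {"delta_pos": [0, 0, 0], "yaw": 0, "hand": 0}
  ]
}}

```text
clock: 2.9
eef_pos: [528.5, 176.1, 77.8]
eef_rot: [-3.141, -0.001, -0.034]
wrist_force: [-0.1, -1.3, 3.4]
finger_gap: 0.7
```

Run:
```python
from h import *
c=shot('wrist','w3'); cv2.imwrite('pics/w3.png',c['frame'][:,:,::-1]);s=manip.read_state();print(s['eef_pos'],s['wrist_force'])
```

```text
[528.49678827 176.05869105  77.79975   ] [ 0.39739688 -1.28455518  3.59833923]
```

View pics/w3.png

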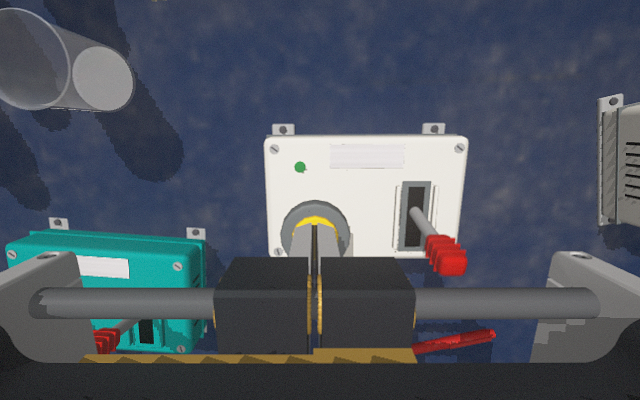

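The lever has dropped: its paddle now sits at (445,255), past the box's front edge. Letting go of the button, then moving to a spot in front of the paddle.

>>> {"method": "drive_tool", "body": {
  "steps": [
    {"delta_pos": [0, 0, 20], "yaw": 0, "hand": 0},
    {"delta_pos": [0, 0, 30], "yaw": 0, "hand": 0},
    {"delta_pos": [-24, -24, 0], "yaw": 0, "hand": 0},
    {"delta_pos": [-24, -24, 0], "yaw": 0, "hand": 0},
    {"delta_pos": [-16, -20, 0], "yaw": 0, "hand": 0}
  ]
}}

```text
clock: 3.37
eef_pos: [462.3, 107.3, 127.3]
eef_rot: [-3.142, 0.001, -0.034]
wrist_force: [1.0, -0.3, -0.5]
finger_gap: 0.3
```

>>> {"method": "drive_tool", "body": {
  "steps": [
    {"delta_pos": [0, 0, 0], "yaw": 0, "hand": 0},
    {"delta_pos": [0, 0, 0], "yaw": 0, "hand": 0}
  ]
}}

```text
clock: 3.53
eef_pos: [464.0, 107.7, 127.8]
eef_rot: [-3.141, -0.0, -0.036]
wrist_force: [0.5, 0.2, 0.8]
finger_gap: 0.3
```

Run:
```python
from h import *
s=manip.read_state();print(s['eef_pos'],s['wrist_force'])
for n in('wrist','top','scene'):
    c=shot(n,n+'4')
    cs=blobs(c,(0,150,90),(8,255,255),(0,0,640,400),8)
    for ce,a,b in cs:
        P=onz(c,ce,82)[0]
        if abs(P[0]-500)<40 and abs(P[1]-107)<40: print(n,ce,a,b,P.round(1))
```

```text
[464.01709025 107.69213155 127.8191871 ] [0.45209605 0.21933122 0.75650342]
wrist [313.98487395 176.88235294] 595 [304 161  21  33] [499.1 107.1  82. ]
scene [288.34090909 224.59090909] 44 [285 221   8   8] [495.8 105.4  82. ]
```

View pics/wrist4.png

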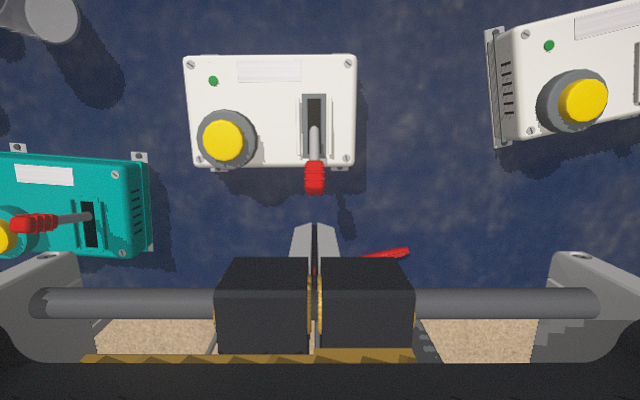

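The paddle at (314,177) lines up with the fingers, and the button is released. Lowering in front of it, then raising it along its arc.

>>> {"method": "drive_tool", "body": {
  "steps": [
    {"delta_pos": [0, 0, -20], "yaw": 0, "hand": 0},
    {"delta_pos": [0, 0, -20], "yaw": 0, "hand": 0},
    {"delta_pos": [0, 0, 0], "yaw": 0, "hand": 0},
    {"delta_pos": [6, 0, 0], "yaw": 0, "hand": 0},
    {"delta_pos": [6, 0, 0], "yaw": 0, "hand": 0}
  ]
}}

```text
clock: 4.1
eef_pos: [477.2, 108.5, 88.3]
eef_rot: [-3.141, -0.001, -0.034]
wrist_force: [-5.2, 0.2, 4.4]
finger_gap: 0.6
```

>>> {"method": "drive_tool", "body": {
  "steps": [
    {"delta_pos": [5, 0, 4], "yaw": 0, "hand": 0},
    {"delta_pos": [5, 0, 4], "yaw": 0, "hand": 0},
    {"delta_pos": [5, 0, 4], "yaw": 0, "hand": 0},
    {"delta_pos": [6, 0, 3], "yaw": 0, "hand": 0},
    {"delta_pos": [6, -1, 3], "yaw": 0, "hand": 0}
  ]
}}

```text
clock: 4.52
eef_pos: [504.0, 107.2, 106.3]
eef_rot: [-3.141, -0.001, -0.034]
wrist_force: [-0.1, 0.5, 0.5]
finger_gap: 0.4
```

>>> {"method": "drive_tool", "body": {
  "steps": [
    {"delta_pos": [6, 0, 2], "yaw": 0, "hand": 0},
    {"delta_pos": [6, 0, 2], "yaw": 0, "hand": 0},
    {"delta_pos": [6, 0, 1], "yaw": 0, "hand": 0},
    {"delta_pos": [5, 0, 0], "yaw": 0, "hand": 0},
    {"delta_pos": [0, 0, 0], "yaw": 0, "hand": 0}
  ]
}}

```text
clock: 4.93
eef_pos: [526.9, 107.1, 110.3]
eef_rot: [3.142, -0.0, -0.034]
wrist_force: [-0.5, -0.3, 0.3]
finger_gap: 0.3
```

Run:
```python
from h import *
c=shot('scene','s5');u=c['frame'][180:280,220:380,::-1];cv2.imwrite('pics/s5c.png',cv2.resize(u,None,fx=5,fy=5))
s=manip.read_state();print(s['eef_pos'],s['wrist_force'])
```

```text
[526.39957925 107.08241015 110.16278275] [-0.30008313 -0.66389858 -0.03331294]
```

View pics/s5c.png

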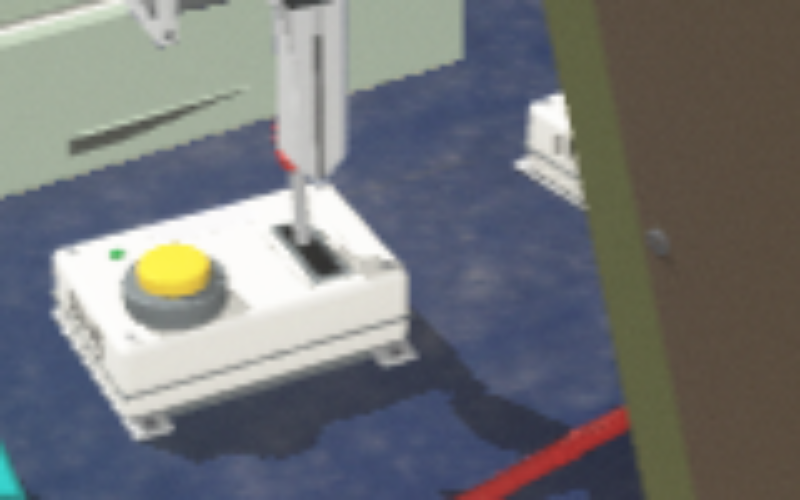

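The lever is close to upright and resting on the fingers. I'll keep pushing it gently past upright to its stop.

>>> {"method": "drive_tool", "body": {
  "steps": [
    {"delta_pos": [4, 0, 0], "yaw": 0, "hand": 0},
    {"delta_pos": [4, 0, 0], "yaw": 0, "hand": 0},
    {"delta_pos": [3, 0, 0], "yaw": 0, "hand": 0},
    {"delta_pos": [2, 0, 0], "yaw": 0, "hand": 0},
    {"delta_pos": [0, 0, 0], "yaw": 0, "hand": 0}
  ]
}}

```text
clock: 5.4
eef_pos: [537.9, 107.1, 110.1]
eef_rot: [3.141, 0.005, -0.034]
wrist_force: [-12.7, -0.5, 7.0]
finger_gap: 0.4
```

Run:
```python
from h import *
c=shot('scene','s6');u=c['frame'][180:280,220:380,::-1];cv2.imwrite('pics/s6c.png',cv2.resize(u,None,fx=5,fy=5))
s=manip.read_state();print(s['eef_pos'],s['wrist_force'])
```

```text
[537.87358464 107.14512187 110.15041408] [-11.64857285  -0.30300501   6.65642811]
```

View pics/s6c.png

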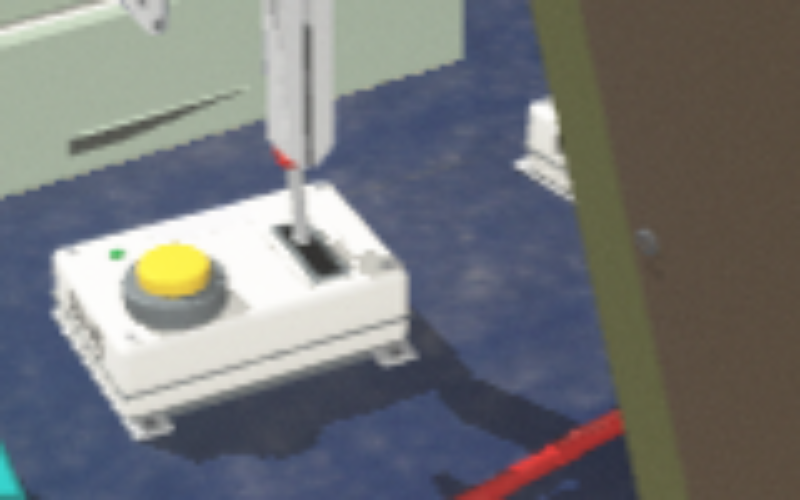

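The 12 N push against the stop indicates the lever is home. Backing straight off, then up.

>>> {"method": "drive_tool", "body": {
  "steps": [
    {"delta_pos": [-6, 0, 0], "yaw": 0, "hand": 0},
    {"delta_pos": [-25, 0, 0], "yaw": 0, "hand": 0},
    {"delta_pos": [-35, 0, 0], "yaw": 0, "hand": 0},
    {"delta_pos": [-20, 0, 20], "yaw": 0, "hand": 0},
    {"delta_pos": [0, 0, 40], "yaw": 0, "hand": 0}
  ]
}}

```text
clock: 5.87
eef_pos: [448.2, 106.8, 167.3]
eef_rot: [3.14, 0.009, -0.034]
wrist_force: [0.7, -0.4, -0.5]
finger_gap: 0.5
```

>>> {"method": "drive_tool", "body": {
  "steps": [
    {"delta_pos": [0, 0, 30], "yaw": 0, "hand": 0},
    {"delta_pos": [0, 0, 0], "yaw": 0, "hand": 0},
    {"delta_pos": [0, 0, 0], "yaw": 0, "hand": 0}
  ]
}}

```text
clock: 6.12
eef_pos: [453.7, 107.2, 201.8]
eef_rot: [-3.141, -0.004, -0.034]
wrist_force: [-0.8, 0.1, -0.8]
finger_gap: 0.4
```

Run:
```python
from h import *
s=manip.read_state();print(s['eef_pos'],s['wrist_force'])
c=shot('scene','s7')
print([(b[0],b[1]) for b in blobs(c,(0,150,90),(8,255,255),(222,190,390,270))], 'before [277.68 207.12] 66')
a=c['frame'][180:280,220:380,::-1]
w=shot('wrist','w7')
cv2.imwrite('pics/s7c.png',np.vstack([cv2.resize(a,(480,300)),cv2.resize(w['frame'][:,:,::-1],(480,300))]))
print([(b[0],onz(w,b[0],100)[0].round(1)) for b in blobs(w,(0,150,90),(8,255,255),(0,0,640,400),60)])
```

```text
[453.72668291 107.23713488 201.76934322] [-0.76099085  0.10378879 -0.76833695]
[(array([277.6875 , 207.09375]), np.int32(64)), (array([338.90740741, 265.81481481]), np.int32(54))] before [277.68 207.12] 66
[(array([311.9953271 ,  88.74766355]), array([555.2, 106.1, 100. ])), (array([ 96.59574468, 187.61702128]), array([475.8, 308.6, 100. ])), (array([362.29518072, 225.49096386]), array([430.8,  62.4, 100. ]))]
```

View pics/s7c.png

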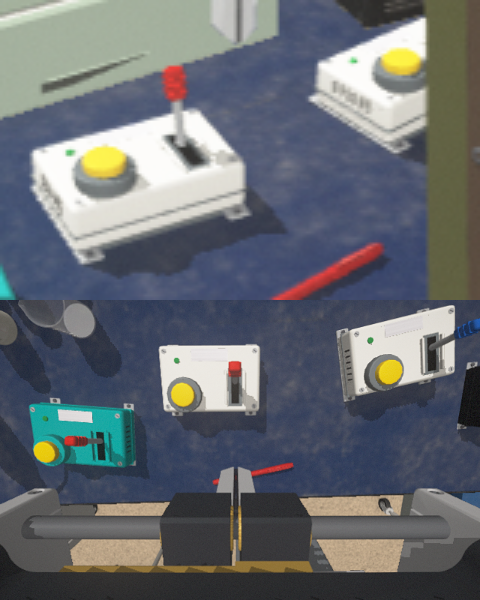

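The red paddle is back at scene pixel (277.7,207.1), the same as at the start. The blue lever is up, the buttons are released, and the arm is clear. Handing in.

```bash
python3 -c "
from cell import manip
print(manip.sign_off())"
```

```text
the job is handed in; nothing more can be done
None
```

I tested the left white box, the one with the red lever, and handed the job in at about 6 s. I pressed its yellow button with the shut fingers until the red lever dropped and let go. Then I lifted the lever along its arc to its back stop and drew the arm clear.

**Red lever:** it is fully home. In the last scene picture its paddle is at pixel (277.7, 207.1), the same spot as before the test.

**Button:** it was held at about 3.5 N while the lever was down, and it sprang back when I let go.

**Forces:** the highest wrist force I read was about 15 N (13 N of it straight back), when the lever reached its stop. With the arm clear it read about 1 N, which is noise.

**Other boxes:** I did not touch the blue-lever, turquoise or black boxes. The blue lever still stands up in the last wrist picture.

None of the final checks failed. An early estimate of the button's position differed by about 7 mm between the top and scene cameras. I settled it with a wrist-camera picture before pressing.

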